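# Clamp a mould half to the T-slot bed

## Robot

A 6-joint arm with a two-finger parallel gripper is mounted at the origin on the work surface. World frame = base frame: x ahead of the robot, y to its left, z up, the work surface at z = 0. Lengths are in m, angles in rad, forces in N, time in s.
With the tool pointing down it reaches from about 0.25 to 0.775 m from the base axis. Payload 4 kg.
Tool frame: the origin (TCP) lies at the very end of the fingers, on their centre line; the grasp point (between the pads) lies hold_point_z behind it (hold_point_z is the distance from the TCP to the grasp point, in m); z points along the fingers, y is the direction in which the jaws open and shut (so a half turn about z gives the same grasp; the last joint's range is limited). The gripper opens to 94 mm and grips with 3 to 60 N. Pads are 16 mm wide; open, the fingers measure 119 mm over their backs; the gripper's body (75 mm by 177 mm) begins 78 mm behind the grasp point.
Start: joints at [-1.374, 0.087, 1.371, -0, 1.684, -0.103], TCP at [0.162, -0.525, 0.206] pointing down, gripper open.
Joint ranges: [-3.1, 3.1], [-0.76, 2.03], [0.27, 2.55], [-1.08, 4.22], [0.17, 2.65], [-2.57, 2.57]. Speed limits (rad/s): [2.79, 2.79, 3.14, 3.14, 3.14, 3.14].

## Interface

Orientations are given as [roll, pitch, yaw] about the fixed x, y, z axes, in that order (R = Rz(yaw) Ry(pitch) Rx(roll)).
In Python, from bench import * gives the robot as it stands.
- The arm moves only by the tool step_arm, never from a script. Its argument "increments" is text: rows parted by semicolons, each of 6 numbers parted by spaces: the shift along the tool's x, y, z in cm, then the turn, a rotation vector about the tool's x, y, z in rad. A call has 1 to 5 rows; each row shifts and turns the commanded pose from where the row before left it, along the tool's axes as they then stand; what a row does not reach is not made up. A row lasts 1/10 s, in which the tool goes at most 50 mm and 8.59 degrees, less where a joint would pass 70% of its speed; a pose out of reach is approached as far as the arm can. A call is refused whole if a number of a shift passes 5 or a number of a turn 0.15, either way. A call with a gripper value outside its range is refused whole. "claw" is the gripper's target within -1 to 1 (shut at 1, half-way at 0, fully open at -1), set as the call begins (left out, the last holds). The fingers move at their own pace and stop on an object; the grip force is fixed at half the most. Time passes only in rows, so rows that do not move let the fingers close. It gives the time, the measured TCP pose, the force and the opening at its end, in the units of the state.
- get_obs(): the state, without advancing time (a new reading comes with each control period).
- snapshot(name): name is "side" or "top" or "wrist"; returns the picture (384x512x3 uint8, red, green, blue); there is no depth.
- calibration(name): a dict with "camera_matrix" (3x3 intrinsics, pixels), "eye" and "orientation" of the camera in the world; the wrist camera has in their place "tool_from_camera" (4x4, takes a point from camera to tool coordinates, whose origin is the TCP and whose axes are the flange's). Camera axes: x right, y up, looking along -z (the intrinsics and any distortion apply to the point x, -y, -z); pixel columns grow to the right and rows downward; lengths in m; the calibration is good to about 2 mm. A picture is of the moment at which its call begins: read the wrist's pose just before it. calibration takes no time and is no camera call.
- close_job(): hands the job in, once; it reports no verdict.
The state is a dict: "time": time; "joint_positions": joint angles; "qvel": joint speeds; "joint_torque": joint torques, N m; "tool_pos": TCP position; "ee_rot": TCP orientation; "wrist_force": force on the tool from outside, world axes, zero at the start; "wrist_torque": the same for the moment, N m; "width": finger opening in m.
Only numpy, scipy, OpenCV 4.12 (cv2) and the standard library are available. Lean on these libraries where they do the work, as an engineer would, in place of code of your own. Each camera call takes 0.05 s, during which the arm holds its last target. There are 200 camera calls.

## Task

Clamp the mould half to the T-slot bed with the T-bolt from the blue stand: lower the bolt's long head lengthwise into the middle slot in front of the mould, slide the bolt along the slot until its shank is fully home in the mould's U notch, then turn the yellow nut clockwise until the head is locked crosswise under the slot and the nut is gently tight on the mould. Feel your way: do not force or overtighten anything, do not shift the mould, leave the other things alone, and let go at the end.

Things in the scene. Friction and masses are not known exactly. Their poses are not given: they have to be found in the camera images.
- bed: steel T-slot bed, fixed, 300 (x) x 240 (y) x 38 mm high, origin at the centre of its underside. Three T-slots run along its x at y = -75, 0, +75; use the middle one, y = 0. Slot opening 23 wide through lips 14 thick (z 24 to 38); undercut below 36 wide, z 8 to 24. Slots are closed at both ends, usable x -140 to +140.
- mould: steel mould half lying loose on the bed, about 7 kg. Clamping plate 18 mm thick, 147 (x) x 160 (y), U notch 22 wide, 31 deep in its front (-x) edge over the middle slot. Origin on its underside where the bolt axis is when the shank is home: front edge at x -22, notch bottom at x +9. A block raised to 44 begins at x +70. Its x is within 2 degrees of the bed's x.
- bolt: T-bolt upright in the stand, 0.35 kg with nut. Origin under the head's centre, z up the shank. Head 34 (x) x 20 (y) x 12 mm thick: it passes the slot only with its x along the slot. Shank 18 in diameter, its end 95 above the origin. Below the lips the head can turn clockwise (from above) a quarter turn, until its corners meet the undercut walls about 5 to 10 degrees past square.
- nut: yellow nut captive on the bolt. Origin on the bolt axis at the underside of its round sprung brass flange (46 mm diameter, 5 thick), z up. Above it a square 32 x 32, flats facing its x and y, from 7 to 41 above the origin. At the start its underside is 47 to 49 above the bolt's origin: with the head up against the lips it would clear the mould plate by 3 to 5 mm.
- nut_grip (a point): point on the nut's axis 27 mm above its underside (axes as the nut): grip the flats about here, fingertips just above the flange. Clockwise from above tightens, 12 mm down the bolt per turn. Thread drag about 0.1 N m: turning the nut carries the bolt round until its head is stopped, then the nut runs down the bolt; let the hand follow. Let go early, the bolt drops up to 4 mm.
- clamp (a point): point on top of the mould plate (18 mm above its underside) on the seated bolt's axis; the nut's flange bears around it. Once it bears, clamping force grows about 60 N per rad and turning torque by about 0.01 N m per N. Gently tight is 0.5 to 0.6 N m in all (about 45 N); over 0.9 is too much. Read it turning slowly or just after a tiny step (1 degree): friction hides it after big steps.
- stand: blue plastic stand, fixed, 90 x 75 x 24 mm high, origin at the centre of its underside; a pocket 39 x 25 and 14 deep (floor at z 10) in its middle holds the bolt's head, long side along the stand's x
- spacer: bystander: aluminium spacer block 50 x 28 x 20 mm lying on the bed's left front corner, origin under its centre
- wrench: bystander: open-ended wrench 190 mm long lying on the bench, far left
- eyebolt: bystander: dark steel lifting eye, 40 mm foot, 58 mm high, standing on the bench, far right; origin under its foot
Things that resemble listed ones, but are neither listed nor needed, are in the scene too. There is more than one size of the mould; the one meant has the size given above. There is more than one size of the bolt; the one meant has the size given above.

How it is judged:
On the way, in this order (a step that is already met when the one before it is completed fails the run):
1. the bolt's head is below the lips of the middle slot (z of bolt in the frame of bed between 0.005 and 0.0135 m and y of bolt in the frame of bed between -0.006 and 0.006 m and x of bolt in the frame of mould below -0.02 m), for 0.1 s.
2. the shank is home in the mould's notch, within 5 mm, the head still below the lips (z of bolt in the frame of bed below 0.0135 m and horizontal distance between bolt and mould below 0.005 m), for 0.2 s.
At the end, for the whole second after the job is handed in: the bolt stands upright (within 6 degrees) and still, within 6 mm of fully home in the notch, its head crosswise (within 15 degrees of square) and drawn up under the slot's lips, and the nut clamps the mould plate with 25 to 90 N (horizontal distance between bolt and mould below 0.006 m and z of bolt in the frame of bed between 0.009 and 0.0142 m and angle between the x axis of bolt and the x axis of bed, either way round above 1.31 rad and angle between bolt's own z axis and vertical below 0.1 rad and contact force between nut and mould between 25 and 90 N and linear speed of bolt below 0.01 m/s); the robot touches nothing.
It fails at once if the nut is overtightened: it presses on the mould with more than 110 N (contact force between nut and mould above 110 N).
It fails at once if before the head is locked crosswise, the bolt is forced against the bed or the mould with more than 35 N (angle between the x axis of bolt and the x axis of bed, either way round below 1.2 rad and (contact force between bolt and bed above 35 N or contact force between bolt and mould above 35 N)).
It fails at once if the mould is shifted by more than 8 mm (distance of mould from where it was at the start of the episode above 0.008 m).
It fails at once if a bystander (spacer block, wrench, eyebolt) is moved by more than 20 mm (distance of any of spacer, wrench, eyebolt from where it was at the start of the episode above 0.02 m).
It also fails if it takes over 72 s, if anything falls off the work surface, if the arm or the gripper's body presses on something with over 40 N, if the wrist force passes 120 N, or if a joint passes its speed limit or range.

## Working session

There is one attempt and no reset: what is moved stays moved. The work goes in short steps, Python scripts to look and compute and a tool call to move; the robot and the scene stay as the last step left them, time stands still between calls to the robot, and variables do not carry over. Pictures are saved under pics/ and viewed, about 8 in all and at most 12, crops included, and the job is handed in when it is done.

Besides the shell and the picture viewer there is one more tool, called after "Emit:" as name(argument=value, ...), one argument or row to a line, values as JSON. step_arm: Moves the arm, as the interface text tells. Its arguments: {"type":"object","properties":{"increments":{"type":"string"},"claw":{"type":"number"}},"required":["increments"]}

```bash
mkdir -p pics; ls
python3 - <<'E'
from bench import *
import cv2,numpy as np
o=get_obs();print(o)
for n in("top","side","wrist"):
    c=calibration(n);print(n,c)
    cv2.imwrite(f"pics/{n}0.png",snapshot(n)[...,::-1])
E
```

```text
pics
{'time': 0.0, 'joint_positions': array([-1.37409802e+00,  8.79711792e-02,  1.37221493e+00, -4.19783991e-05,
        1.68358614e+00, -1.03118569e-01]), 'qvel': array([-0.00080439,  0.00060154,  0.00135298,  0.00238982, -0.00056978,
       -0.00157396]), 'joint_torque': array([ 2.06243685e-04, -3.40175843e+01, -3.02425826e+01,  7.18417531e-02,
        3.29363951e-02, -1.57209074e-04]), 'tool_pos': array([ 0.1623069 , -0.52494778,  0.20431528]), 'ee_rot': array([-3.13942034e+00, -1.82858234e-04,  2.99811994e-01]), 'wrist_force': array([-0.06079491,  0.05714773, -0.11716598]), 'wrist_torque': array([ 4.67250251e-05, -2.88299828e-03, -7.75244387e-03]), 'width': 0.09402114268526665}
top {'camera_matrix': array([[390.98362244,   0.        , 258.02869659],
       [  0.        , 390.98362244, 197.15969898],
       [  0.        ,   0.        ,   1.        ]]), 'eye': array([0.47009718, 0.02932249, 1.18946182]), 'orientation': array([ 0.13767996,  0.00211967, -1.59480733])}
side {'camera_matrix': array([[382.91252764,   0.        , 256.39379984],
       [  0.        , 382.91252764, 193.03704541],
       [  0.        ,   0.        ,   1.        ]]), 'eye': array([ 0.41992332, -0.58392808,  0.70484637]), 'orientation': array([ 0.79611815, -0.0172515 , -0.29818983])}
wrist {'camera_matrix': array([[300.73109705,   0.        , 253.98984781],
       [  0.        , 300.73109705, 191.33487227],
       [  0.        ,   0.        ,   1.        ]]), 'tool_from_camera': array([[-3.57573048e-04,  9.63870459e-01,  2.66371188e-01,
         7.67681382e-02],
       [ 9.99999643e-01,  5.48622400e-04, -6.42817286e-04,
         8.97791648e-04],
       [-7.65729794e-04,  2.66370863e-01, -9.63870311e-01,
        -1.79437326e-01],
       [ 0.00000000e+00,  0.00000000e+00,  0.00000000e+00,
         1.00000000e+00]])}
```

Run:
```python
import bench;print([n for n in dir(bench) if n[0]!='_'])
print(getattr(bench,'hold_point_z',None))
```

```text
['IKError', 'calibration', 'close_job', 'get_obs', 'hold_point_z', 'snapshot']
0.0188
```

View pics/top0.png

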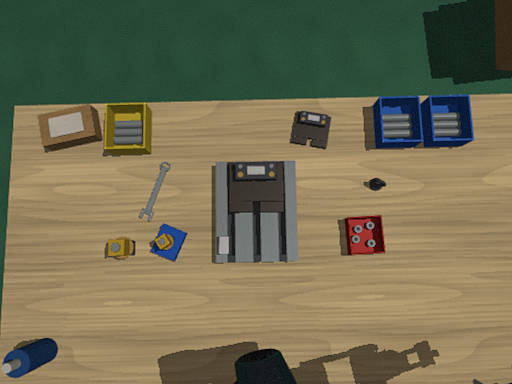

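View pics/side0.png

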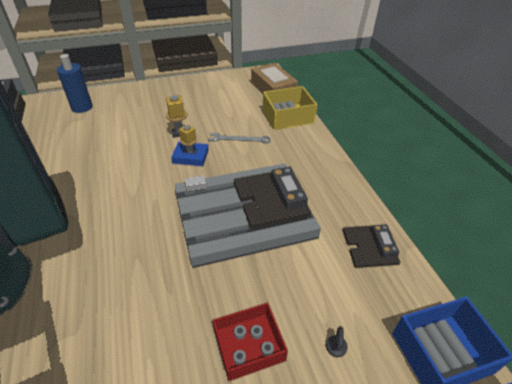

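```bash
cat > h.py <<'E'
import numpy as np,cv2
from scipy.spatial.transform import Rotation as Ro
from bench import *
def cam(n,o=None):
    c=calibration(n)
    if n=="wrist":
        T=np.eye(4);T[:3,:3]=Ro.from_euler('xyz',o['ee_rot']).as_matrix();T[:3,3]=o['tool_pos']
        W=T@c['tool_from_camera'];return c['camera_matrix'],W[:3,:3],W[:3,3]
    return c['camera_matrix'],Ro.from_euler('xyz',c['orientation']).as_matrix(),c['eye']
def ray(C,uv):
    K,R,e=C;uv=np.atleast_2d(uv).astype(float)
    d=np.c_[(uv[:,0]-K[0,2])/K[0,0],-(uv[:,1]-K[1,2])/K[1,1],-np.ones(len(uv))]
    return e,d@R.T
def onz(C,uv,z):
    e,d=ray(C,uv);return e+d*((z-e[2])/d[:,2])[:,None]
def proj(C,p):
    K,R,e=C;q=(np.atleast_2d(p)-e)@R
    return np.c_[K[0,0]*q[:,0]/-q[:,2]+K[0,2],K[1,1]*-q[:,1]/-q[:,2]+K[1,2]]
def shoot(n,f):
    o=get_obs();im=snapshot(n)[...,::-1].copy();cv2.imwrite(f"pics/{f}.png",im);return im,cam(n,o),o
E
python3 - <<'E'
from h import *
im=cv2.imread("pics/top0.png");C=cam("top")
hsv=cv2.cvtColor(im,cv2.COLOR_BGR2HSV)
roi=np.zeros(im.shape[:2],np.uint8);roi[215:270,95:200]=1
b=cv2.inRange(hsv,(105,120,60),(125,255,255))*roi
y=cv2.inRange(hsv,(18,130,110),(32,255,255))*roi
for m,n,z in((b,'blue',.024),(y,'yel',.09)):
    for c in cv2.findContours(m,0,2)[0]:
        if cv2.contourArea(c)<30:continue
        r=cv2.minAreaRect(c);P=onz(C,cv2.boxPoints(r),z)[:,:2]
        print(n,r,P.mean(0).round(4),np.linalg.norm(P-np.roll(P,1,0),axis=1).round(3),np.degrees(np.arctan2(*(P[1]-P[0])[::-1])).round(1))
print(onz(C,[[216,163],[295,160],[297,261],[216,262]],.038).round(3))
print("mould",onz(C,[[229,213],[284,213],[230,164],[282,160]],.056).round(3))
E
```

```text
blue ((168.18853759765625, 241.92623901367188), (25.82418441772461, 30.863048553466797), 23.629377365112305) [0.5044 0.2973] [0.077 0.09  0.078 0.09 ] -23.4
yel ((120.0, 247.5), (21.0, 24.0), 90.0) [0.4901 0.4166] [0.058 0.067 0.058 0.067] -91.4
yel ((164.61537170410156, 241.4230499267578), (14.699555397033691, 16.086305618286133), 56.3099365234375) [0.5039 0.2921] [0.042 0.044 0.042 0.044] -57.2
[[ 0.737  0.152  0.038]
 [ 0.74  -0.086  0.038]
 [ 0.44  -0.081  0.038]
 [ 0.442  0.155  0.038]]
mould [[ 0.583  0.114  0.056]
 [ 0.579 -0.046  0.056]
 [ 0.728  0.109  0.056]
 [ 0.737 -0.046  0.056]]
```

Emit:
step_arm(
  increments="3.61 -3.03 -0.69 0 0 0;3.61 -3.03 -0.69 0 0 0;3.61 -3.03 -0.69 0 0 0;3.61 -3.03 -0.69 0 0 0;3.61 -3.03 -0.69 0 0 0",
)

```text
time: 0.65
tool_pos: [0.2906, -0.3257, 0.2399]
ee_rot: [-3.141, -0.0, 0.299]
wrist_force: [1.2, 0.5, -0.5]
width: 0.0938
```

Emit:
step_arm(
  increments="3.61 -3.03 -0.69 0 0 0;3.61 -3.03 -0.69 0 0 0;3.61 -3.03 -0.69 0 0 0;3.61 -3.03 -0.69 0 0 0;3.61 -3.03 -0.69 0 0 0",
)

```text
time: 1.15
tool_pos: [0.4184, -0.1275, 0.2746]
ee_rot: [3.141, -0.0, 0.3]
wrist_force: [1.1, -0.6, 0.5]
width: 0.0942
```

Emit:
step_arm(
  increments="3.61 -3.03 -0.69 0 0 0;3.61 -3.03 -0.69 0 0 0;3.61 -3.03 -0.69 0 0 0;3.61 -3.03 -0.69 0 0 0;0 0 0 0 0 0",
)

```text
time: 1.65
tool_pos: [0.5218, 0.0335, 0.3013]
ee_rot: [-3.14, -0.0, 0.307]
wrist_force: [-0.1, -0.4, 1.2]
width: 0.0941
```

Run:
```python
from h import *
im,C,o=shoot("wrist","w1");print(o['time'],o['tool_pos'],o['ee_rot'],o['joint_positions'])
```

```text
1.65 [0.52179463 0.03352742 0.30126436] [-3.13969705e+00 -1.85051881e-05  3.06998271e-01] [-4.54997124e-02  2.80976390e-02  1.24471461e+00  1.86811335e-03
  1.86941699e+00  1.21884736e+00]
```

View pics/w1.png

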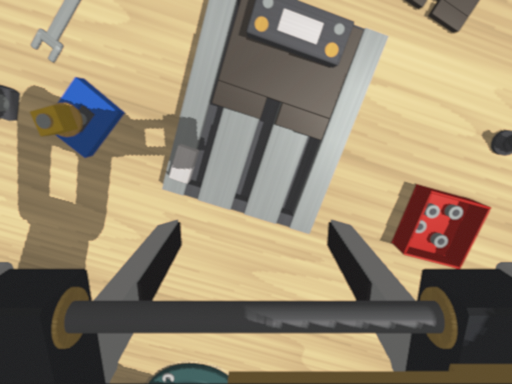

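```bash
cat >> h.py <<'E'
def rect(im,C,x0,x1,y0,y1,z,s=2000):
    # out: col = (y1-y)*s, row=(x1-x)*s  (x up, y left)
    w=np.float32([[x1,y1],[x1,y0],[x0,y0],[x0,y1]])
    src=proj(C,np.c_[w,np.full(4,z)]).astype(np.float32)
    dst=np.float32([[(y1-b)*s,(x1-a)*s] for a,b in w])
    return cv2.warpPerspective(im,cv2.getPerspectiveTransform(src,dst),(int((y1-y0)*s),int((x1-x0)*s)),flags=cv2.INTER_LINEAR)
def slot(im,C,xs,z=.038,y=.035,half=.03):
    # dark band edges around y on plane z, per x
    out=[]
    g=cv2.GaussianBlur(cv2.cvtColor(im,cv2.COLOR_BGR2GRAY),(3,3),0)
    for x in xs:
        ys=np.arange(y-half,y+half,.00025)
        uv=proj(C,np.c_[np.full(len(ys),x),ys,np.full(len(ys),z)]).astype(np.float32)
        v=cv2.remap(g,uv[None,:,0],uv[None,:,1],cv2.INTER_LINEAR)[0].astype(float)
        d=np.gradient(cv2.GaussianBlur(v[None],(9,1),0)[0]);i,j=d.argmin(),d.argmax()
        out.append((x,ys[i],ys[j]))
    return np.array(out)
E
python3 - <<'E'
from h import *
im=cv2.imread("pics/w1.png")
o=dict(tool_pos=np.array([0.52179463,0.03352742,0.30126436]),ee_rot=np.array([-3.13969705,-1.85e-5,.30699827]))
C=cam("wrist",o)
S=slot(im,C,np.arange(.45,.58,.01));print(S.round(4));print((S[:,2]-S[:,1]).round(4))
m=np.c_[S[:,0],S[:,1:].mean(1)];print(np.polyfit(m[:,0],m[:,1],1))
a=rect(im,C,.44,.76,-.1,.17,.038,2000)
cv2.imwrite("pics/r1.png",a[:, :])
im0=cv2.imread("pics/top0.png");print(slot(im0,cam("top"),np.arange(.46,.58,.02)).round(4))
E
```

```text
[[0.45   0.0238 0.0465]
 [0.46   0.0238 0.0463]
 [0.47   0.0238 0.046 ]
 [0.48   0.0235 0.0458]
 [0.49   0.0235 0.0458]
 [0.5    0.0235 0.0455]
 [0.51   0.0238 0.0458]
 [0.52   0.0235 0.0455]
 [0.53   0.0233 0.0458]
 [0.54   0.0235 0.0453]
 [0.55   0.0238 0.0455]
 [0.56   0.023  0.0455]
 [0.57   0.023  0.0458]]
[0.0228 0.0225 0.0223 0.0223 0.0223 0.022  0.022  0.022  0.0225 0.0218
 0.0218 0.0225 0.0228]
[-0.00563187  0.03749725]
[[0.46   0.0243 0.0468]
 [0.48   0.0245 0.0468]
 [0.5    0.024  0.0468]
 [0.52   0.0235 0.046 ]
 [0.54   0.0238 0.046 ]
 [0.56   0.0253 0.0468]]
```

View pics/r1.png

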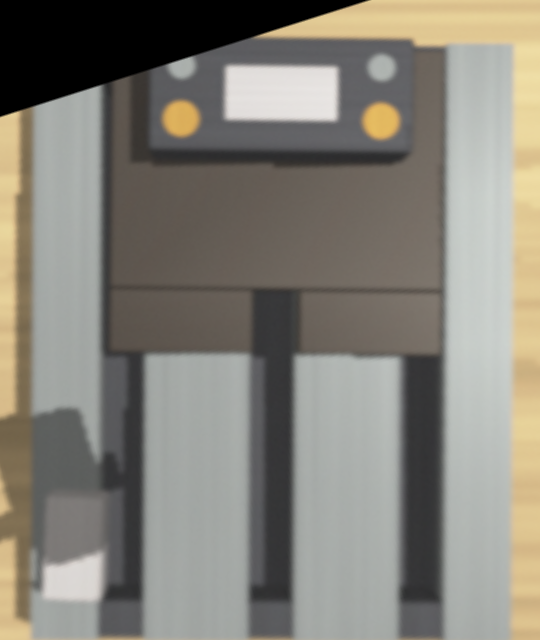

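Emit:
step_arm(
  increments="1.04 -4.28 1.33 0 0 0;1.04 -4.28 1.33 0 0 0;1.04 -4.28 1.33 0 0 0;1.04 -4.28 1.33 0 0 0;1.04 -4.28 1.33 0 0 0",
)

```text
time: 2.2
tool_pos: [0.506, 0.2486, 0.2349]
ee_rot: [3.141, 0.0, 0.298]
wrist_force: [1.4, -0.9, -0.2]
width: 0.0941
```

Emit:
step_arm(
  increments="1.04 -4.28 1.33 0 0 0;0 0 0 0 0 0;0 0 0 0 0 0",
)

```text
time: 2.5
tool_pos: [0.5034, 0.2917, 0.2214]
ee_rot: [3.14, 0.002, 0.3]
wrist_force: [-0.2, -0.0, 1.1]
width: 0.0941
```

Run:
```python
from h import *
im,C,o=shoot("wrist","w2");print(o['time'],o['tool_pos'],o['ee_rot'],o['joint_positions'])
cv2.imwrite("pics/w2c.png",cv2.resize(im[80:330,130:400],None,fx=2.2,fy=2.2,interpolation=cv2.INTER_CUBIC))
np.savez("w2.npz",p=o['tool_pos'],r=o['ee_rot'])
```

```text
2.5 [0.50337018 0.29174987 0.22136774] [3.14007034e+00 2.12828597e-03 2.99938462e-01] [ 4.28590870e-01  1.57939290e-01  1.26114848e+00 -1.25149628e-03
  1.72481077e+00  1.69925655e+00]
```

View pics/w2c.png

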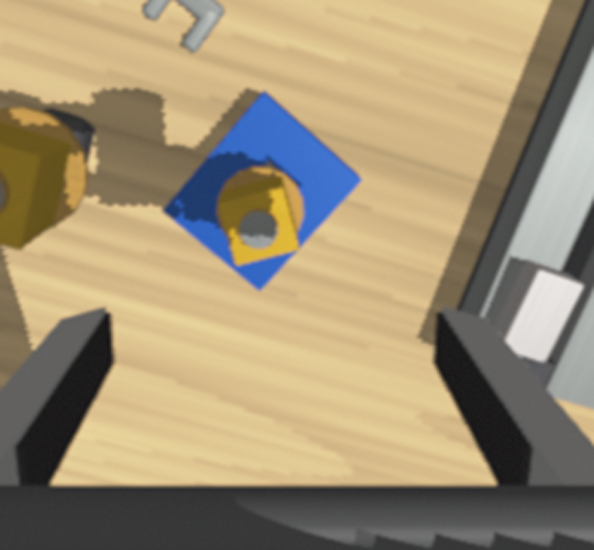

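Run:
```python
from h import *
im=cv2.imread("pics/w2.png");d=np.load("w2.npz");C=cam("wrist",dict(tool_pos=d['p'],ee_rot=d['r']))
f=lambda q:np.array(q)/2.2+[130,80]
A=onz(C,f([(235,267),(299,246),(283,187),(220,208)]),.099)[:,:2]
hsv=cv2.cvtColor(im,cv2.COLOR_BGR2HSV)
b=cv2.inRange(hsv,(105,120,40),(125,255,255));c=max(cv2.findContours(b,0,2)[0],key=cv2.contourArea)
c=onz(C,cv2.convexHull(c)[:,0],.024)[:,:2]
r=cv2.minAreaRect((c*1e4).astype(np.float32));B=cv2.boxPoints(r)/1e4
for P in(A,B):
    e=np.roll(P,-1,0)-P;print(P.round(4).tolist(),P.mean(0).round(4),np.linalg.norm(e,axis=1).round(4),np.degrees(np.arctan2(e[:,1],e[:,0])).round(1))
print("shank",onz(C,f([(258,228)]),.105).round(4))
# finer top-face contour by brightness: yellow bright
y=cv2.inRange(hsv,(15,140,60),(32,255,255));y[:, :210]=0;y[:,290:]=0
i=cv2.bitwise_and(im,im,mask=y)[150:210,215:275];cv2.imwrite("pics/n.png",cv2.resize(i,None,fx=9,fy=9,interpolation=cv2.INTER_CUBIC))
im0=cv2.imread("pics/top0.png")
```

```text
[[0.4814, 0.3025], [0.5003, 0.2765], [0.5251, 0.2922], [0.507, 0.3173]] [0.5034 0.2971] [0.0322 0.0293 0.0309 0.0295] [ -54.    32.4  125.8 -150. ]
[[0.4487999975681305, 0.2824999988079071], [0.5299999713897705, 0.24609999358654022], [0.5604000091552734, 0.31380000710487366], [0.47920000553131104, 0.35030001401901245]] [0.5046 0.2982] [0.089  0.0742 0.089  0.0742] [ -24.2   65.8  155.8 -114.2]
shank [[0.5045 0.2979 0.105 ]]
```

View pics/n.png

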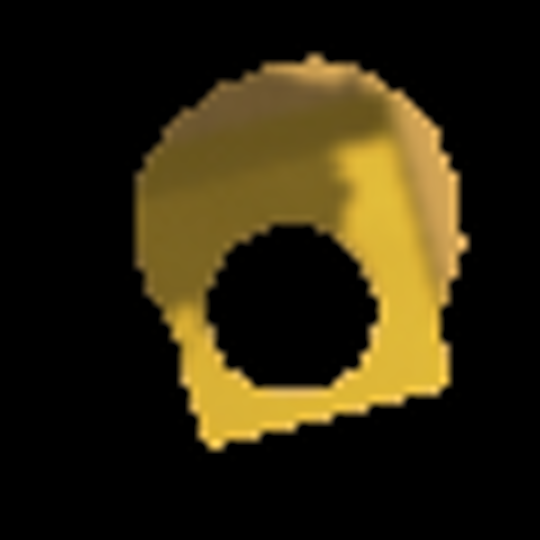

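Emit:
step_arm(
  increments="0 0 0 0 0 -0.141;0 0 0 0 0 -0.141;0 0 0 0 0 -0.141;0 0 0 0 0 -0.141;0 0 0 0 0 -0.141",
)

```text
time: 3.05
tool_pos: [0.5048, 0.2903, 0.2236]
ee_rot: [3.14, -0.001, 1.007]
wrist_force: [0.2, -0.2, -0.5]
width: 0.0939
```

Emit:
step_arm(
  increments="0 0 0 0 0 -0.141;0 0 0 0 0 -0.141;0 0 0 0 0 -0.141;0 0 0 0 0 -0.141;0 0 0 0 0 -0.141",
)

```text
time: 3.55
tool_pos: [0.5048, 0.2903, 0.2236]
ee_rot: [3.14, 0.0, 1.712]
wrist_force: [0.5, -0.1, 0.3]
width: 0.094
```

Emit:
step_arm(
  increments="0 0 0 0 0 -0.141;0 0 0 0 0 -0.141;0 0 0 0 0 -0.141;0 0 0 0 0 0;0 0 0 0 0 0",
)

```text
time: 4.05
tool_pos: [0.5045, 0.2912, 0.2232]
ee_rot: [3.14, 0.001, 2.127]
wrist_force: [-0.3, -0.5, 0.3]
width: 0.0938
```

Run:
```python
from h import *
im,C,o=shoot("wrist","w3");print(o['time'],o['tool_pos'],o['ee_rot'],o['joint_positions'][5],o['wrist_torque'])
np.savez("w3.npz",p=o['tool_pos'],r=o['ee_rot'])
u,v=proj(C,[.504,.2975,.09])[0].astype(int);print(u,v)
u0,v0=max(u-60,0),max(v-50,0);print(u0,v0)
cv2.imwrite("pics/w3c.png",cv2.resize(im[v0:v0+100,u0:u0+120],None,fx=6,fy=6,interpolation=cv2.INTER_CUBIC))
```

```text
4.05 [0.50449188 0.29121897 0.22315982] [3.14027878e+00 6.70696606e-04 2.12735314e+00] -0.130128810186852 [ 0.02839461 -0.09732173  0.00692269]
257 177
197 127
```

View pics/w3c.png

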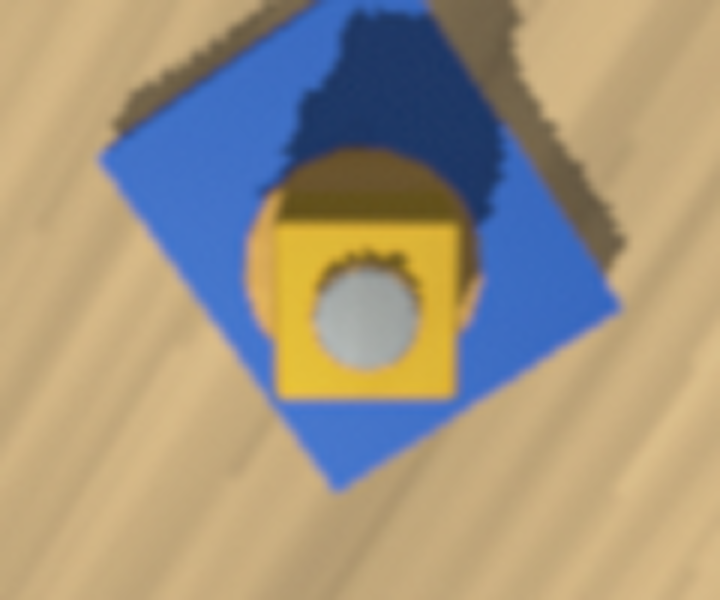

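Run:
```python
from h import *
d=np.load("w3.npz");C=cam("wrist",dict(tool_pos=d['p'],ee_rot=d['r']))
f=lambda q:np.array(q)/6+[197,127]
print("nut",onz(C,f([(368.5,310.5)]),.099),"shank",onz(C,f([(367,318)]),.105))
p=onz(C,f([(277,399),(458,398.5),(277,222),(461,222)]),.099);e=np.diff(p,axis=0)[[0,2]];print(np.degrees(np.arctan2(e[:,1],e[:,0])),np.linalg.norm(e,axis=1))
p=onz(C,f([(100,157),(337,492),(622,308)]),.024);e=np.diff(p,axis=0);print(np.degrees(np.arctan2(e[:,1],e[:,0])),np.linalg.norm(e,axis=1))
t=C[1]; R=Ro.from_euler('xyz',d['r']).as_matrix()
n=onz(C,f([(368.5,310.5)]),.099)[0];print("tool-frame of nut rel TCP",R.T@(n-d['p']))
```

```text
nut [[0.5044147  0.29839303 0.099     ]] shank [[0.5040762  0.29829005 0.105     ]]
[32.02610771 31.86388604] [0.03165624 0.03132983]
[-24.31255467  66.10342418] [0.08944395 0.07419571]
tool-frame of nut rel TCP [0.00621539 0.00356116 0.12416047]
```

Emit:
step_arm(
  increments="0.6 0.32 2.5 0 0 0;0 0 4 0 0 0;0 0 4 0 0 0;0 0 0 0 0 0;0 0 0 0 0 0",
)

```text
time: 4.6
tool_pos: [0.5032, 0.2992, 0.1174]
ee_rot: [-3.14, 0.0, 2.131]
wrist_force: [0.3, -0.1, 0.7]
width: 0.0939
```

Emit:
step_arm(
  increments="-0.14 0 2.5 0 0 0;0 0 2 0 0 0;0 0 0.6 0 0 0;0 0 0 0 0 0;0 0 0 0 0 0",
)

```text
time: 5.1
tool_pos: [0.5055, 0.2991, 0.0688]
ee_rot: [3.137, 0.001, 2.132]
wrist_force: [-0.9, -0.6, 0.5]
width: 0.0941
```

Emit:
step_arm(
  increments="0 0 0.2 0 0 0;0 0 0 0 0 0",
)

```text
time: 5.3
tool_pos: [0.5046, 0.2987, 0.0653]
ee_rot: [3.14, 0.0, 2.133]
wrist_force: [-0.6, 0.4, 0.4]
width: 0.0942
```

Run:
```python
from h import *
for i in range(3):
    o=get_obs();print(o['time'],o['tool_pos'],o['ee_rot'],o['wrist_force'],o['joint_positions'][5])
    snapshot('side')
```

```text
5.3 [0.50461685 0.29869406 0.06534628] [3.13980888e+00 3.19784946e-04 2.13275690e+00] [-0.5847134   0.39432229  0.40683434] -0.12410225686305804
5.35 [0.50444955 0.29861157 0.06506108] [3.14034416e+00 2.65670928e-04 2.13277894e+00] [-0.822784    0.00671816  0.13195449] -0.12412118888767464
5.4 [0.50431521 0.29854156 0.06484776] [3.14072593e+00 2.15986625e-04 2.13279274e+00] [-0.06037768 -0.34942567 -1.44014288] -0.12414749839095199
```

Emit:
step_arm(
  increments="0 0 -0.12 0 0 0;0 0 0 0 0 0;0 0 0 0 0 0;0 0 0 0 0 0;0 0 0 0 0 0",
  claw=1,
)

```text
time: 5.95
tool_pos: [0.504, 0.2984, 0.0654]
ee_rot: [-3.141, 0.0, 2.133]
wrist_force: [-0.2, 0.0, -0.6]
width: 0.0574
```

Emit:
step_arm(
  increments="0 0 0 0 0 0;0 0 0 0 0 0;0 0 0 0 0 0",
)

```text
time: 6.25
tool_pos: [0.504, 0.2984, 0.0654]
ee_rot: [-3.142, 0.0, 2.133]
wrist_force: [0.4, 1.0, 0.2]
width: 0.0333
```

Emit:
step_arm(
  increments="0 0 0 0 0 0;0 0 0 0 0 0;0 0 0 0 0 0",
)

```text
time: 6.55
tool_pos: [0.5041, 0.2984, 0.0654]
ee_rot: [3.141, 0.0, 2.133]
wrist_force: [0.2, -0.5, 0.5]
width: 0.032
```

Run:
```python
from h import *
o=get_obs();print(o)
```

```text
{'time': 6.55, 'joint_positions': array([ 4.37781636e-01,  2.32772181e-01,  1.48625170e+00, -6.60025930e-05,
        1.42243146e+00, -1.24173075e-01]), 'qvel': array([ 0.00061934, -0.0002165 ,  0.00114393, -0.00032702, -0.00031076,
        0.00109628]), 'joint_torque': array([ 1.81293214e-02, -3.86042011e+01, -2.85130852e+01,  6.44263811e-02,
        1.35854487e-01,  4.92715444e-04]), 'tool_pos': array([0.50409753, 0.29842283, 0.06544687]), 'ee_rot': array([3.14146449e+00, 8.17825428e-05, 2.13276078e+00]), 'wrist_force': array([ 0.19291976, -0.52559717,  0.52675488]), 'wrist_torque': array([ 0.03186001, -0.19402813, -0.00773366]), 'width': 0.031962638190982204}
```

Emit:
step_arm(
  increments="0 0 -0.5 0 0 0;0 0 -0.5 0 0 0;0 0 -1 0 0 0;0 0 -2.5 0 0 0;0 0 -4.5 0 0 0",
)

```text
time: 7.05
tool_pos: [0.5016, 0.2972, 0.1524]
ee_rot: [-3.132, -0.001, 2.133]
wrist_force: [0.6, 0.5, -4.2]
width: 0.0318
```

Emit:
step_arm(
  increments="0 0 0 0 0 0;0 0 0 0 0 0;0 0 0 0 0 0",
)

```text
time: 7.35
tool_pos: [0.5031, 0.298, 0.1538]
ee_rot: [-3.139, -0.0, 2.133]
wrist_force: [0.2, 0.3, -3.7]
width: 0.0317
```

Run:
```python
from h import *
im,C,o=shoot("wrist","w4");print(o['time'],o['tool_pos'],o['ee_rot'],o['wrist_force'],o['wrist_torque'],o['width'])
np.savez("w4.npz",p=o['tool_pos'],r=o['ee_rot'])
i2,_,_=shoot("side","s4")
a=cv2.resize(i2[60:200,100:260],(640,560),interpolation=cv2.INTER_CUBIC);cv2.imwrite("pics/s4c.png",a)
cv2.imwrite("pics/w4c.png",im)
```

```text
7.35 [0.50312192 0.29795871 0.1538236 ] [-3.13858173e+00 -2.61472052e-04  2.13278172e+00] [ 0.16662662  0.2789797  -3.7452681 ] [-0.04380084 -0.12648676  0.04187459] 0.03168698176218905
```

View pics/s4c.png

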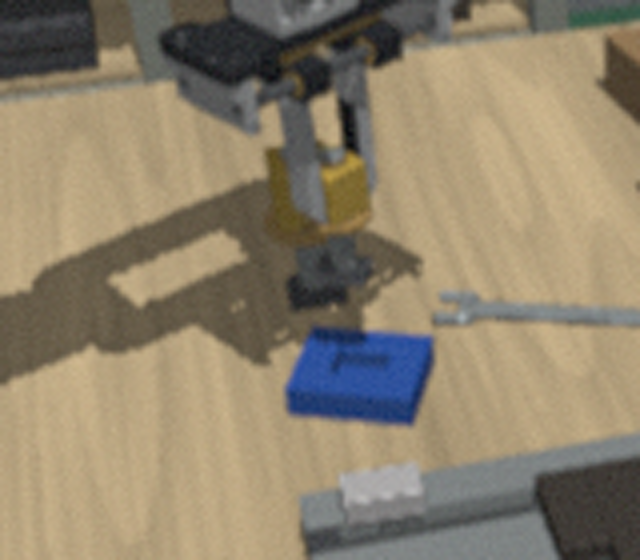

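Emit:
step_arm(
  increments="-4.04 -1.82 0 0 0 0;-4.04 -1.82 0 0 0 0;-4.04 -1.82 0 0 0 0;-4.04 -1.82 0 0 0 0;-4.04 -1.82 0 0 0 0",
)

```text
time: 7.95
tool_pos: [0.5337, 0.0773, 0.1537]
ee_rot: [-3.139, -0.001, 2.133]
wrist_force: [1.1, 0.1, -3.5]
width: 0.032
```

Emit:
step_arm(
  increments="-4.04 -1.82 0 0 0 0;0 0 0 0 0 -0.104;0 0 0 0 0 -0.104;0 0 0 0 0 -0.104;0 0 0 0 0 -0.104",
)

```text
time: 8.45
tool_pos: [0.5398, 0.0348, 0.1535]
ee_rot: [-3.14, -0.003, 2.552]
wrist_force: [-0.6, -0.1, -3.2]
width: 0.0316
```

Emit:
step_arm(
  increments="0 0 1.5 0 0 0;0 0 1.5 0 0 0;0 0 0.9 0 0 0;0 0 0 0 0 0;0 0 0 0 0 0",
)

```text
time: 8.95
tool_pos: [0.5404, 0.0352, 0.1157]
ee_rot: [-3.141, -0.001, 2.548]
wrist_force: [0.6, 0.1, -3.3]
width: 0.0317
```

Emit:
step_arm(
  increments="0 0 0 0 0 0;0 0 0 0 0 0;0 0 0 0 0 0",
)

```text
time: 9.25
tool_pos: [0.5413, 0.0351, 0.1172]
ee_rot: [3.141, 0.001, 2.549]
wrist_force: [-0.1, -0.2, -2.7]
width: 0.032
```

Run:
```python
from h import *
im,C,o=shoot("wrist","w5");print(o['time'],o['tool_pos'],o['ee_rot'],o['wrist_force'],o['wrist_torque'],o['width'],o['joint_positions'])
np.savez("w5.npz",p=o['tool_pos'],r=o['ee_rot'])
i2,S,_=shoot("side","s5")
p=o['tool_pos'];print(proj(S,[p,p-[0,0,.055]]))
u,v=proj(S,[p-[0,0,.045]])[0].astype(int)
a=cv2.resize(i2[v-40:v+40,u-50:u+50],None,fx=6,fy=6,interpolation=cv2.INTER_CUBIC)
cv2.imwrite("pics/c5.png",a);print(u,v)
```

```text
9.25 [0.54125038 0.03510017 0.1172103 ] [3.14093503e+00 1.28504456e-03 2.54871054e+00] [-0.11963853 -0.20616667 -2.74687036] [-0.01857142 -0.16582572 -0.03239034] 0.03204367337098581 [-3.97091814e-02  1.03291582e-01  1.52927678e+00 -1.15831711e-04
  1.50758539e+00 -1.01761658e+00]
[[222.48838024 184.22866057]
 [223.53733768 201.38288438]]
223 198
```

View pics/c5.png

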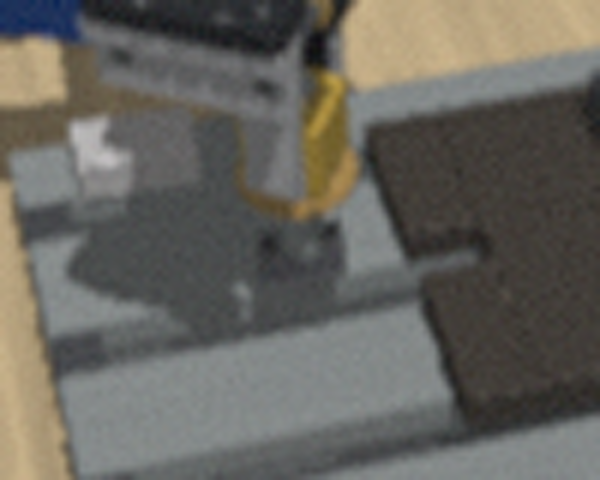

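Emit:
step_arm(
  increments="0 0 1 0 0 0;0 0 0.9 0 0 0;0 0 0 0 0 0;0 0 0 0 0 0",
)

```text
time: 9.75
tool_pos: [0.5402, 0.0351, 0.0965]
ee_rot: [-3.141, -0.002, 2.549]
wrist_force: [0.6, -0.4, -3.3]
width: 0.0319
```

Emit:
step_arm(
  increments="0 0 0.15 0 0 0;0 0 0.15 0 0 0;0 0 0.15 0 0 0;0 0 0 0 0 0",
)

```text
time: 10.15
tool_pos: [0.5407, 0.0351, 0.0928]
ee_rot: [-3.141, -0.0, 2.549]
wrist_force: [-0.7, -0.5, -3.3]
width: 0.0317
```

Emit:
step_arm(
  increments="0 0 0.15 0 0 0;0 0 0.1 0 0 0;0 0 0 0 0 0",
)

```text
time: 10.45
tool_pos: [0.5407, 0.0351, 0.0902]
ee_rot: [-3.141, -0.0, 2.549]
wrist_force: [-0.5, -0.2, -3.8]
width: 0.0316
```

Emit:
step_arm(
  increments="0 0 0.15 0 0 0;0 0 0.1 0 0 0;0 0 0 0 0 0",
)

```text
time: 10.75
tool_pos: [0.5407, 0.0351, 0.0877]
ee_rot: [-3.141, -0.0, 2.549]
wrist_force: [0.2, 0.9, -3.3]
width: 0.0316
```

Emit:
step_arm(
  increments="0 0 0.3 0 0 0;0 0 0.3 0 0 0;0 0 0.3 0 0 0;0 0 0 0 0 0",
)

```text
time: 11.15
tool_pos: [0.5403, 0.0351, 0.0781]
ee_rot: [-3.141, -0.001, 2.549]
wrist_force: [-0.2, 0.6, -3.6]
width: 0.0317
```

Emit:
step_arm(
  increments="0 0 0.3 0 0 0;0 0 0.3 0 0 0;0 0 0.2 0 0 0;0 0 0 0 0 0",
)

```text
time: 11.55
tool_pos: [0.5405, 0.0351, 0.0704]
ee_rot: [-3.141, -0.001, 2.549]
wrist_force: [-0.3, 0.2, -3.0]
width: 0.0318
```

Emit:
step_arm(
  increments="0 0 0.15 0 0 0;0 0 0.15 0 0 0;0 0 0.12 0 0 0;0 0 0 0 0 0;0 0 0 0 0 0",
)

```text
time: 12.05
tool_pos: [0.5408, 0.0351, 0.0668]
ee_rot: [-3.142, 0.0, 2.549]
wrist_force: [-0.7, -0.3, -3.6]
width: 0.0315
```

Emit:
step_arm(
  increments="0 0 0.07 0 0 0;-0.42 0.28 0 0 0 0;-0.83 0.55 0 0 0 0;-0.83 0.55 0 0 0 0;0 0 0 0 0 0",
)

```text
time: 12.55
tool_pos: [0.5676, 0.0348, 0.0661]
ee_rot: [3.141, 0.001, 2.549]
wrist_force: [0.7, -0.8, -3.6]
width: 0.0319
```

Emit:
step_arm(
  increments="-0.25 0.166 0 0 0 0;-0.25 0.166 0 0 0 0;0 0 0 0 0 0;0 0 0 0 0 0",
)

```text
time: 12.95
tool_pos: [0.5717, 0.0349, 0.066]
ee_rot: [-3.141, -0.0, 2.549]
wrist_force: [-0.0, -0.5, -3.3]
width: 0.0318
```

Emit:
step_arm(
  increments="-0.26 0.15 0 0 0 0;-0.26 0.15 0 0 0 0;0 0 0 0 0 0",
)

```text
time: 13.25
tool_pos: [0.5782, 0.0344, 0.0662]
ee_rot: [3.141, 0.0, 2.549]
wrist_force: [0.0, 0.1, -2.9]
width: 0.0321
```

Emit:
step_arm(
  increments="-0.26 0.15 0 0 0 0;-0.26 0.15 0 0 0 0;0 0 0 0 0 0",
)

```text
time: 13.55
tool_pos: [0.5842, 0.034, 0.0661]
ee_rot: [3.141, 0.0, 2.549]
wrist_force: [0.3, -0.5, -3.7]
width: 0.0319
```

Emit:
step_arm(
  increments="-0.26 0.15 0 0 0 0;-0.26 0.16 0 0 0 0;0 0 0 0 0 0",
)

```text
time: 13.85
tool_pos: [0.5902, 0.0337, 0.0661]
ee_rot: [3.141, 0.0, 2.549]
wrist_force: [-0.2, 0.4, -3.2]
width: 0.0319
```

Emit:
step_arm(
  increments="-0.21 0.138 0 0 0 0;-0.21 0.138 0 0 0 0;0 0 0 0 0 0",
)

```text
time: 14.15
tool_pos: [0.5952, 0.0336, 0.0661]
ee_rot: [3.142, 0.0, 2.549]
wrist_force: [0.3, -0.0, -3.5]
width: 0.0319
```

Emit:
step_arm(
  increments="-0.17 0.11 0 0 0 0;-0.17 0.11 0 0 0 0;0 0 0 0 0 0",
)

```text
time: 14.45
tool_pos: [0.5991, 0.0336, 0.0661]
ee_rot: [3.142, 0.0, 2.549]
wrist_force: [0.4, 0.7, -3.6]
width: 0.0316
```

Emit:
step_arm(
  increments="-0.12 0.08 0 0 0 0;0 0 0 0 0 0",
)

```text
time: 14.65
tool_pos: [0.6004, 0.0336, 0.066]
ee_rot: [-3.142, 0.0, 2.549]
wrist_force: [-0.1, 0.1, -2.9]
width: 0.0321
```

Emit:
step_arm(
  increments="-0.083 0.055 0 0 0 0;0 0 0 0 0 0",
)

```text
time: 14.85
tool_pos: [0.6014, 0.0336, 0.0661]
ee_rot: [-3.142, 0.0, 2.549]
wrist_force: [-0.6, -0.1, -2.9]
width: 0.0318
```

Emit:
step_arm(
  increments="-0.083 0.055 0 0 0 0;0 0 0 0 0 0",
)

```text
time: 15.05
tool_pos: [0.6024, 0.0336, 0.0661]
ee_rot: [-3.142, 0.0, 2.549]
wrist_force: [0.1, 0.2, -3.5]
width: 0.0317
```

Emit:
step_arm(
  increments="-0.083 0.055 0 0 0 0;0 0 0 0 0 0",
)

```text
time: 15.25
tool_pos: [0.6034, 0.0336, 0.0661]
ee_rot: [-3.142, 0.0, 2.549]
wrist_force: [-0.4, -0.7, -3.1]
width: 0.0316
```

Emit:
step_arm(
  increments="-0.066 0.045 0 0 0 0;0 0 0 0 0 0",
)

```text
time: 15.45
tool_pos: [0.6042, 0.0336, 0.0661]
ee_rot: [-3.142, 0.0, 2.549]
wrist_force: [-0.3, 0.3, -3.7]
width: 0.0319
```

Emit:
step_arm(
  increments="-0.066 0.045 0 0 0 0;0 0 0 0 0 0",
)

```text
time: 15.65
tool_pos: [0.605, 0.0336, 0.0661]
ee_rot: [-3.142, 0.0, 2.549]
wrist_force: [-0.1, 1.1, -3.4]
width: 0.0315
```

Emit:
step_arm(
  increments="-0.05 0.033 0 0 0 0;0 0 0 0 0 0",
)

```text
time: 15.85
tool_pos: [0.6055, 0.0335, 0.066]
ee_rot: [-3.141, 0.0, 2.549]
wrist_force: [-0.0, 0.4, -3.3]
width: 0.0321
```

Emit:
step_arm(
  increments="-0.05 0.033 0 0 0 0;0 0 0 0 0 0",
)

```text
time: 16.05
tool_pos: [0.6061, 0.0335, 0.0661]
ee_rot: [-3.142, 0.0, 2.549]
wrist_force: [-0.1, -1.1, -3.8]
width: 0.0317
```

Emit:
step_arm(
  increments="-0.05 0.033 0 0 0 0;0 0 0 0 0 0",
)

```text
time: 16.25
tool_pos: [0.6068, 0.0336, 0.0661]
ee_rot: [-3.142, 0.0, 2.549]
wrist_force: [0.1, -0.2, -3.8]
width: 0.032
```

Emit:
step_arm(
  increments="-0.05 0.033 0 0 0 0;0 0 0 0 0 0",
)

```text
time: 16.45
tool_pos: [0.6073, 0.0335, 0.066]
ee_rot: [-3.141, -0.0, 2.549]
wrist_force: [-0.4, 0.3, -3.4]
width: 0.0318
```

Emit:
step_arm(
  increments="-0.05 0.033 0 0 0 0;0 0 0 0 0 0",
)

```text
time: 16.65
tool_pos: [0.6074, 0.0335, 0.066]
ee_rot: [-3.141, -0.001, 2.549]
wrist_force: [-2.0, 1.3, -2.0]
width: 0.0317
```

Emit:
step_arm(
  increments="-0.05 0.033 0 0 0 0;0 0 0 0 0 0",
)

```text
time: 16.85
tool_pos: [0.6075, 0.0336, 0.0659]
ee_rot: [-3.14, -0.002, 2.549]
wrist_force: [-4.1, -0.3, -1.0]
width: 0.0319
```

Emit:
step_arm(
  increments="0.05 -0.035 0 0 0 0;0 0 0 0 0 0.1;0 0 0 0 0 0.13;0 0 0 0 0 0.13;0 0 0 0 0 0.13",
)

```text
time: 17.35
tool_pos: [0.6071, 0.0346, 0.0654]
ee_rot: [-3.141, -0.002, 2.054]
wrist_force: [-2.7, 1.1, -2.6]
width: 0.0318
```

```bash
cat > s.py <<'E'
from h import *
o=get_obs();np.set_printoptions(precision=4,suppress=True)
print(o['time'],o['tool_pos'],o['ee_rot'],"F",o['wrist_force'],"T",o['wrist_torque'],o['width'],"j6",o['joint_positions'][5],"tau6",o['joint_torque'][5])
E
python3 s.py
```

```text
17.35 [0.6071 0.0346 0.0654] [-3.1409 -0.0025  2.0539] F [-2.6628  1.0747 -2.5698] T [0.4155 0.6308 0.0216] 0.03182728779807361 j6 -0.5206482121106609 tau6 -1.049312800168991
```

Emit:
step_arm(
  increments="0 0 0 0 0 0.13;0 0 0 0 0 0.13;0 0 0 0 0 0.13;0 0 0 0 0 0",
)

```text
time: 17.75
tool_pos: [0.6068, 0.0346, 0.0652]
ee_rot: [-3.139, -0.002, 1.67]
wrist_force: [-4.6, 3.1, -3.5]
width: 0.0316
```

```bash
python3 s.py
```

```text
17.75 [0.6068 0.0346 0.0652] [-3.1392 -0.002   1.6695] F [-4.6246  3.1293 -3.5231] T [0.5284 0.8098 0.0038] 0.03161160645394479 j6 -0.1362430152617122 tau6 0.6155533343553543
```

Emit:
step_arm(
  increments="0.03 -0.06 0 0 0 0.1;0 0 0 0 0 0.13;0 0 0 0 0 0.13;0 0 0 0 0 0.13;0 0 0 0 0 0",
)

```text
time: 18.25
tool_pos: [0.6064, 0.0345, 0.0654]
ee_rot: [-3.139, -0.0, 1.182]
wrist_force: [-5.0, 2.4, -3.5]
width: 0.0317
```

```bash
python3 s.py
```

```text
18.25 [0.6064 0.0345 0.0654] [-3.1392 -0.0003  1.1819] F [-4.9702  2.3716 -3.4842] T [0.5576 0.948  0.0283] 0.03169860296943383 j6 0.35159784085233103 tau6 0.6069423817098141
```

Emit:
step_arm(
  increments="0.01 -0.06 0 0 0 0.1;0 0 0 0 0 0.1;0 0 0 0 0 0.08;0 0 0 0 0 0;0 0 0 0 0 0",
)

```text
time: 18.75
tool_pos: [0.6062, 0.035, 0.0656]
ee_rot: [-3.14, -0.0, 0.904]
wrist_force: [-4.3, 2.8, -3.6]
width: 0.032
```

```bash
python3 s.py
```

```text
18.75 [0.6062 0.035  0.0656] [-3.1395 -0.0004  0.9043] F [-4.263   2.804  -3.6478] T [0.6535 0.8918 0.1421] 0.031996236257131425 j6 0.6296866170492791 tau6 0.02603335480671376
```

Emit:
step_arm(
  increments="0 -0.07 0.025 0 0 0.13;0 0 0.025 0 0 0.13;0 0 0.025 0 0 0.13;0 0 0 0 0 0",
)

```text
time: 19.15
tool_pos: [0.6059, 0.0354, 0.0649]
ee_rot: [-3.14, -0.0, 0.513]
wrist_force: [-2.8, 3.7, -3.7]
width: 0.0317
```

```bash
python3 s.py
```

```text
19.15 [0.6059 0.0354 0.0649] [-3.1399 -0.0002  0.5134] F [-2.7751  3.6992 -3.7016] T [0.8215 0.7267 0.0122] 0.03165394219234032 j6 1.0212712244221036 tau6 0.5644102580845356
```

Emit:
step_arm(
  increments="0 0 0.02 0 0 0.1;0 0 0.02 0 0 0.1;0 0 0.02 0 0 0.1;0 0 0 0 0 0.017",
)

```text
time: 19.55
tool_pos: [0.606, 0.0357, 0.0643]
ee_rot: [-3.139, 0.0, 0.197]
wrist_force: [-3.2, 3.9, -4.7]
width: 0.0319
```

```bash
python3 s.py
```

```text
19.55 [0.606  0.0357 0.0643] [-3.1394  0.0002  0.1968] F [-3.1818  3.936  -4.7076] T [0.9874 0.723  0.1244] 0.03191398077090309 j6 1.3379611490963312 tau6 0.27952970936894417
```

Emit:
step_arm(
  increments="0 0 0.02 0 0 0.1;0 0 0.02 0 0 0.1;0 0 0.01 0 0 0.05;0 0 0 0 0 0.017",
)

```text
time: 19.95
tool_pos: [0.606, 0.0359, 0.0639]
ee_rot: [-3.139, 0.001, -0.069]
wrist_force: [-3.4, 4.8, -5.0]
width: 0.0318
```

```bash
python3 s.py
```

```text
19.95 [0.606  0.0359 0.0639] [-3.1392  0.0007 -0.0692] F [-3.4156  4.7974 -4.9932] T [1.0997 0.6934 0.1459] 0.03184580620999103 j6 1.604128013560159 tau6 0.09981945622712374
```

Emit:
step_arm(
  increments="0 0 0.025 0 0 0.1;0 0 0.025 0 0 0.1;0 0 0.015 0 0 0.05;0 0 0 0 0 0.017",
)

```text
time: 20.35
tool_pos: [0.606, 0.0361, 0.0635]
ee_rot: [-3.139, 0.001, -0.336]
wrist_force: [-4.0, 5.3, -3.1]
width: 0.0321
```

```bash
python3 s.py
```

```text
20.35 [0.606  0.0361 0.0635] [-3.1392  0.0011 -0.336 ] F [-4.0326  5.2764 -3.1046] T [1.1615 0.8    0.1737] 0.03210279272589449 j6 1.870952385972893 tau6 0.16826290637254715
```

Emit:
step_arm(
  increments="0 0 0.025 0 0 0.1;0 0 0.025 0 0 0.1;0 0 0.015 0 0 0.05;0 0 0 0 0 0.017",
)

```text
time: 20.75
tool_pos: [0.6062, 0.0362, 0.0634]
ee_rot: [-3.139, 0.001, -0.603]
wrist_force: [-4.5, 5.0, -0.8]
width: 0.0316
```

```bash
python3 s.py
```

```text
20.75 [0.6062 0.0362 0.0634] [-3.1391  0.0013 -0.6028] F [-4.4817  4.9786 -0.7996] T [1.2233 0.9072 0.2269] 0.03158956162563244 j6 2.137831507523556 tau6 0.21208561956882477
```

Emit:
step_arm(
  increments="0 0 0 0 0 0.08;0 0 0 0 0 0.08;0 0 0 0 0 0.017;0 0 0 0 0 0",
)

```text
time: 21.15
tool_pos: [0.6063, 0.0362, 0.0634]
ee_rot: [-3.139, 0.002, -0.779]
wrist_force: [-2.9, 5.4, -0.9]
width: 0.0319
```

```bash
python3 s.py
```

```text
21.15 [0.6063 0.0362 0.0634] [-3.1392  0.0017 -0.779 ] F [-2.8987  5.3713 -0.8544] T [1.2391 0.8542 0.1068] 0.031871368585548725 j6 2.3140284975141565 tau6 0.2141572069376707
```

Emit:
step_arm(
  increments="0 0 0 0 0 0;0 0 0 0 0 0;0 0 0 0 0 0;0 0 0 0 0 0;0 0 0 0 0 0",
  claw=-0.3,
)

```text
time: 21.65
tool_pos: [0.6067, 0.0342, 0.0633]
ee_rot: [-3.141, -0.001, -0.786]
wrist_force: [-0.1, -0.1, -0.5]
width: 0.061
```

```bash
python3 s.py;python3 - <<'E'
from h import *
im,C,o=shoot("wrist","w6");np.savez("w6.npz",p=o['tool_pos'],r=o['ee_rot'])
cv2.imwrite("pics/w6c.png",im[:, :])
E
```

```text
21.65 [0.6067 0.0342 0.0633] [-3.141  -0.0012 -0.7858] F [-0.0766 -0.0877 -0.5291] T [0.0619 0.0127 0.025 ] 0.06099164280799189 j6 2.3198119146467584 tau6 -0.006777868402423337
```

View pics/w6c.png

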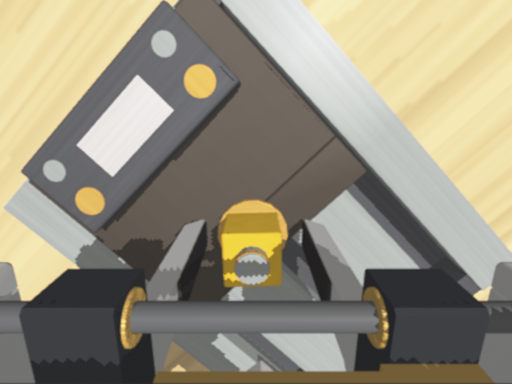

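Run:
```python
from h import *
d=np.load("w6.npz");C=cam("wrist",dict(tool_pos=d['p'],ee_rot=d['r']));R=Ro.from_euler('xyz',d['r']).as_matrix()
im=cv2.imread("pics/w6.png");hsv=cv2.cvtColor(im,cv2.COLOR_BGR2HSV)
print(im[205:292:3,228].tolist())
for v,u,z in((265,252,.103),(262,252,.097)):
    n=onz(C,[(u,v)],z)[0];print(n,R.T@(n-d['p']))
q=proj(C,d['p']+np.array([0,0,.034]));print("axis at nut top px",q)
```

```text
[[87, 95, 105], [73, 104, 125], [96, 182, 226], [56, 144, 179], [45, 138, 169], [46, 140, 174], [47, 142, 174], [47, 142, 175], [47, 144, 176], [43, 133, 163], [67, 216, 241], [68, 215, 241], [67, 214, 240], [67, 215, 241], [67, 215, 241], [67, 215, 240], [68, 215, 241], [67, 215, 241], [43, 133, 166], [40, 122, 150], [41, 122, 151], [40, 122, 151], [42, 126, 155], [67, 216, 242], [62, 199, 234], [41, 121, 149], [41, 122, 151], [43, 110, 135], [49, 52, 57]]
[0.60658493 0.03428754 0.103     ] [-1.19549760e-04 -4.74289359e-05 -3.96712576e-02]
[0.60552048 0.03540781 0.097     ] [-1.67174816e-03 -8.28538944e-05 -3.36731362e-02]
axis at nut top px [[252.10807961 259.41166705]]
```

Emit:
step_arm(
  increments="0 0 0 0 0 -0.1496;0 0 0 0 0 -0.1496;0 0 0 0 0 -0.1496;0 0 0 0 0 -0.1496;0 0 0 0 0 -0.1496",
)

```text
time: 22.2
tool_pos: [0.6063, 0.0344, 0.0629]
ee_rot: [3.141, -0.0, -0.032]
wrist_force: [-0.3, -0.5, -0.5]
width: 0.0612
```

Emit:
step_arm(
  increments="0 0 0 0 0 -0.1496;0 0 0 0 0 -0.1496;0 0 0 0 0 -0.1496;0 0 0 0 0 -0.1496;0 0 0 0 0 -0.1496",
)

```text
time: 22.7
tool_pos: [0.6063, 0.0344, 0.0629]
ee_rot: [3.141, -0.0, 0.716]
wrist_force: [-0.1, -0.5, 0.8]
width: 0.061
```

Emit:
step_arm(
  increments="0 0 0 0 0 -0.1496;0 0 0 0 0 -0.1496;0 0 0 0 0 -0.1496;0 0 0 0 0 -0.1496;0 0 0 0 0 -0.1496",
)

```text
time: 23.2
tool_pos: [0.6063, 0.0344, 0.0629]
ee_rot: [3.141, 0.0, 1.464]
wrist_force: [0.4, 1.4, -0.7]
width: 0.0607
```

Emit:
step_arm(
  increments="0 0 0 0 0 -0.1496;0 0 0 0 0 -0.1496;0 0 0 0 0 -0.1496;0 0 0 0 0 -0.1496;0 0 0 0 0 -0.1496",
)

```text
time: 23.7
tool_pos: [0.6063, 0.0344, 0.0629]
ee_rot: [3.142, 0.0, 2.212]
wrist_force: [0.6, -0.4, -0.4]
width: 0.0612
```

Emit:
step_arm(
  increments="0 0 0 0 0 -0.1496;0 0 0 0 0 0;0 0 0 0 0 0;0 0 0 0 0 0",
)

```text
time: 24.1
tool_pos: [0.6062, 0.0345, 0.0629]
ee_rot: [-3.142, 0.0, 2.353]
wrist_force: [-0.0, -0.1, 0.4]
width: 0.0614
```

```bash
python3 s.py
```

```text
24.1 [0.6062 0.0345 0.0629] [-3.1416  0.0002  2.3535] F [-0.0345 -0.092   0.3694] T [-0.0166 -0.1157 -0.0283] 0.06137842204569128 j6 -0.8190894350666713 tau6 0.013026976666878909
```

Regrip.

Emit:
step_arm(
  increments="0 0 0 0 0 0;0 0 0 0 0 0;0 0 0 0 0 0;0 0 0 0 0 0;0 0 0 0 0 0",
  claw=1,
)

```text
time: 24.6
tool_pos: [0.6068, 0.0351, 0.0631]
ee_rot: [3.14, 0.0, 2.356]
wrist_force: [1.3, 1.8, -1.0]
width: 0.032
```

Emit:
step_arm(
  increments="0 0 0 0 0 0;0 0 0 0 0 0;0 0 0 0 0 0",
)

```text
time: 24.9
tool_pos: [0.6068, 0.0351, 0.0631]
ee_rot: [3.14, 0.0, 2.356]
wrist_force: [2.8, 2.5, -0.2]
width: 0.0319
```

```bash
python3 s.py
```

```text
24.9 [0.6068 0.0351 0.0631] [3.14   0.0004 2.3557] F [ 2.7536  2.5476 -0.1598] T [ 0.5713 -0.6968  0.0748] 0.03188899335413985 j6 -0.8210192055114137 tau6 0.08216528920456767
```

Emit:
step_arm(
  increments="0 0.06 0 0 0 0.1;0 0 0 0 0 0.1;0 0 0 0 0 0.017;0 0 0 0 0 0",
)

```text
time: 25.3
tool_pos: [0.6067, 0.035, 0.0629]
ee_rot: [3.141, -0.0, 2.14]
wrist_force: [2.3, 2.2, -0.6]
width: 0.0316
```

```bash
python3 s.py
```

```text
25.3 [0.6067 0.035  0.0629] [ 3.1415 -0.      2.14  ] F [ 2.3039  2.1501 -0.5985] T [ 0.5179 -0.5399  0.1215] 0.031640815883722445 j6 -0.6048099913635099 tau6 0.20239115227013826
```

Emit:
step_arm(
  increments="0 0 0 0 0 0.1;0 0 0 0 0 0.05;0 0 0 0 0 0.017;0 0 0 0 0 0.017",
)

```text
time: 25.7
tool_pos: [0.6065, 0.035, 0.0628]
ee_rot: [-3.141, -0.0, 1.955]
wrist_force: [2.3, 2.5, -1.1]
width: 0.0316
```

```bash
python3 s.py
```

```text
25.7 [0.6065 0.035  0.0628] [-3.1412 -0.0001  1.955 ] F [ 2.2816  2.4825 -1.1128] T [ 0.5129 -0.4399  0.2337] 0.03163791074152741 j6 -0.4199075553203242 tau6 0.0549972674343735
```

Emit:
step_arm(
  increments="0 0 0 0 0 0.1;0 0 0 0 0 0.05;0 0 0 0 0 0.017;0 0 0 0 0 0.017",
)

```text
time: 26.1
tool_pos: [0.6063, 0.035, 0.0627]
ee_rot: [-3.141, -0.0, 1.771]
wrist_force: [1.5, 2.1, -1.0]
width: 0.0318
```

```bash
python3 s.py
```

```text
26.1 [0.6063 0.035  0.0627] [-3.1408 -0.0002  1.7706] F [ 1.4922  2.0578 -1.0454] T [ 0.5149 -0.2545  0.2385] 0.03176077302108097 j6 -0.23545167282820903 tau6 0.09973450563848019
```

Emit:
step_arm(
  increments="0 0 0 0 0 0.1;0 0 0 0 0 0.05;0 0 0 0 0 0.017;0 0 0 0 0 0.017",
)

```text
time: 26.5
tool_pos: [0.6062, 0.035, 0.0625]
ee_rot: [-3.14, -0.0, 1.587]
wrist_force: [1.5, 2.6, -1.7]
width: 0.0319
```

```bash
python3 s.py
```

```text
26.5 [0.6062 0.035  0.0625] [-3.1405 -0.0001  1.5865] F [ 1.4568  2.5662 -1.7241] T [ 0.5719 -0.1969  0.3117] 0.031907847910277835 j6 -0.05136552144158425 tau6 0.1869476493448019
```

Emit:
step_arm(
  increments="0 0 0.01 0 0 0.07;0 0 0 0 0 0.03;0 0 0 0 0 0.017;0 0 0 0 0 0.017",
)

```text
time: 26.9
tool_pos: [0.6061, 0.0351, 0.0624]
ee_rot: [-3.14, -0.0, 1.452]
wrist_force: [0.4, 3.6, -2.5]
width: 0.032
```

```bash
python3 s.py
```

```text
26.9 [0.6061 0.0351 0.0624] [-3.1403 -0.      1.4521] F [ 0.3645  3.613  -2.5188] T [ 0.5941 -0.1229  0.3739] 0.0320224767086211 j6 0.0830691612404992 tau6 0.2557900920510292
```

Emit:
step_arm(
  increments="0 0 0.01 0 0 0.05;0 0 0 0 0 0.03;0 0 0 0 0 0.017;0 0 0 0 0 0.017",
)

```text
time: 27.3
tool_pos: [0.6061, 0.0351, 0.0622]
ee_rot: [-3.14, 0.0, 1.338]
wrist_force: [0.8, 2.7, -4.0]
width: 0.032
```

```bash
python3 s.py
```

```text
27.3 [0.6061 0.0351 0.0622] [-3.1402  0.0001  1.3379] F [ 0.7734  2.7101 -4.022 ] T [0.6966 0.0111 0.4581] 0.03199947931737337 j6 0.197341771212588 tau6 0.3204635716974735
```

Emit:
step_arm(
  increments="0 0 0.02 0 0 0.03;0 0 0 0 0 0.017;0 0 0 0 0 0.017;0 0 0 0 0 0.017",
)

```text
time: 27.7
tool_pos: [0.606, 0.0351, 0.0621]
ee_rot: [-3.14, 0.0, 1.256]
wrist_force: [0.3, 2.1, -3.5]
width: 0.032
```

```bash
python3 s.py;python3 - <<'E'
from bench import *
for i in range(3): snapshot("side");print(get_obs()['wrist_torque'],get_obs()['wrist_force'])
E
```

```text
27.7 [0.606  0.0351 0.0621] [-3.1401  0.0002  1.2565] F [ 0.2611  2.0773 -3.5336] T [0.8503 0.3523 0.4866] 0.03195673921234294 j6 0.27872768790276875 tau6 0.36511849611997604
[0.78813206 0.28644166 0.51064049] [-1.39099578  3.11799965 -2.5212617 ]
[0.83873441 0.35285502 0.45507385] [-1.08026303  3.17551099 -3.43448375]
[0.8496583  0.40560459 0.4816139 ] [-0.74464534  3.91268441 -3.99367743]
```

Emit:
step_arm(
  increments="0 0 0 0 0 0.017;0 0 0 0 0 0.017;0 0 0 0 0 0.017;0 0 0 0 0 0",
)

```text
time: 28.25
tool_pos: [0.606, 0.0351, 0.0621]
ee_rot: [-3.14, 0.0, 1.206]
wrist_force: [-1.9, 4.8, -4.7]
width: 0.0316
```

```bash
python3 s.py;python3 - <<'E'
from bench import *
for i in range(3): snapshot("side");print(get_obs()['wrist_torque'],get_obs()['wrist_force'])
E
```

```text
28.25 [0.606  0.0351 0.0621] [-3.1401  0.0003  1.206 ] F [-1.9329  4.8168 -4.6848] T [0.9791 0.6059 0.4631] 0.03159365199396492 j6 0.32924271888125145 tau6 0.5549388192594051
[1.00031284 0.59168399 0.41218969] [-2.42940693  3.52528425 -4.85353284]
[0.94542374 0.62376127 0.49816884] [-3.21575081  3.70667365 -5.06464587]
[1.01614421 0.6281137  0.45621281] [-3.75909019  3.78780822 -5.20302475]
```

Emit:
step_arm(
  increments="0 0 0 0 0 0;0 0 0 0 0 0;0 0 0 0 0 0;0 0 0 0 0 0;0 0 0 0 0 0",
  claw=-0.4,
)

```text
time: 28.9
tool_pos: [0.6072, 0.0345, 0.0632]
ee_rot: [3.14, 0.0, 1.206]
wrist_force: [-0.1, -0.1, 0.2]
width: 0.065
```

Emit:
step_arm(
  increments="0 0 -1 0 0 0;0 0 -3 0 0 0;0 0 -4 0 0 0;0 0 -4 0 0 0;0 0 0 0 0 0",
)

```text
time: 29.4
tool_pos: [0.6104, 0.0348, 0.1917]
ee_rot: [3.127, -0.005, 1.206]
wrist_force: [-0.8, 0.9, 0.3]
width: 0.0662
```

Emit:
step_arm(
  increments="0 0 0 0 0 0;0 0 0 0 0 0",
)

```text
time: 29.6
tool_pos: [0.6059, 0.0349, 0.1812]
ee_rot: [-3.139, 0.001, 1.206]
wrist_force: [0.8, -0.5, -0.7]
width: 0.0656
```

```bash
python3 s.py;python3 - <<'E'
from h import *
im,C,o=shoot("wrist","w7");np.savez("w7.npz",p=o['tool_pos'],r=o['ee_rot'])
s,S,_=shoot("side","s7")
a=cv2.resize(im[60:330,100:420],(480,405));b=cv2.resize(s[150:260,160:340],(560,342),interpolation=cv2.INTER_CUBIC)
out=np.zeros((600,800,3),np.uint8);out[:300,:356]=cv2.resize(a,(356,300));out[300:600,:491]=cv2.resize(b,(491,300))
cv2.imwrite("pics/c7.png",out)
E
```

```text
29.6 [0.6059 0.0349 0.1812] [-3.1395  0.001   1.2064] F [ 0.7891 -0.5333 -0.6885] T [ 0.0157 -0.0513 -0.0095] 0.06560875802533143 j6 0.32870091546110497 tau6 0.0007215064215415623
```

View pics/c7.png

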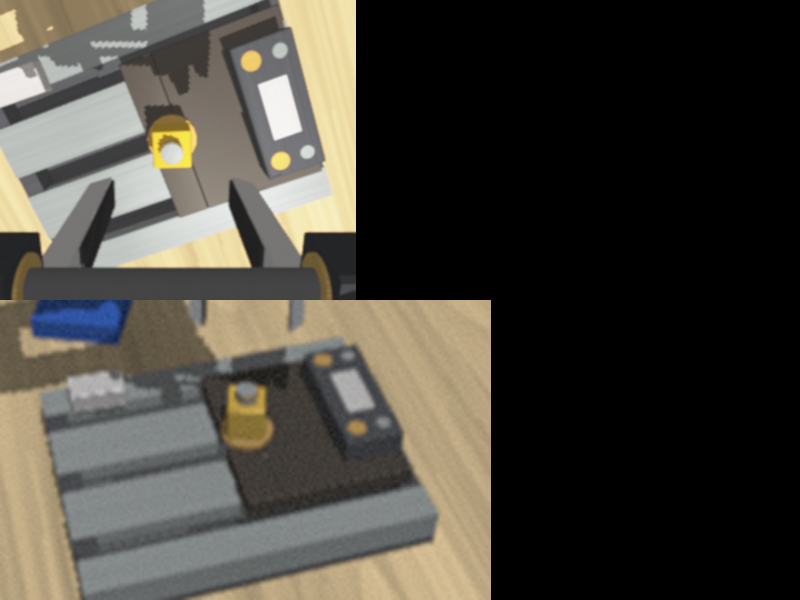

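```bash
python3 -c "
from bench import *
print(close_job())"
```

```text
the job is handed in; nothing more can be done
None
```

The T-bolt now clamps the mould to the middle slot, and I handed the job in with the gripper open and clear. I can't say whether it passed, because `close_job()` gave no verdict.

**What I did:**
- **Pick and slide:** I took the bolt from the blue stand by the nut flats and lowered the head into the slot without contact. I then slid it along until I felt the notch bottom, with about 4 N at x ≈ 0.607.
- **Tightening:** I turned the nut clockwise 4.5 rad in all, with one regrip. The torque first rose after about 1.65 rad (94°), which I took as the head stopping crosswise. The flange was bearing on the plate by the end.

**Last checks:**
- **Torque:** The final wrist readings scattered between 0.41 and 0.51 N m, so the mean sits slightly under the 0.5–0.6 asked for. From the last readings and the angle turned, I estimate 36–45 N of clamping.
- **One disagreement:** The last 0.05 rad did not raise the torque reading, while side force on the hand grew to about 5 N. I stopped there rather than chase it.
- **Turn count:** After the head stopped, the nut ran about 5.4 mm down the bolt. That fits the 3–5 mm gap plus the spring flange compressing.
- **Final pictures:** The nut and bolt stand upright in the notch, with the flange flat on the plate. The mould and spacer look where they were, though I did not measure that, and the wrench and eyebolt were outside the crops.
- **Not seen:** The head can't be seen under the lips, so its crosswise lock is inferred from the torque and the turn count.

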